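# Lids of the turned boxes onto the finishing board, in order

## Robot

A 6-joint arm with a two-finger parallel gripper is mounted at the origin on a cart in front of the work surface, level with it; the furniture and walls round the work are solid. World frame = base frame: x ahead of the robot, y to its left, z up, the work surface at z = 0. Lengths are in m, angles in rad, forces in N, time in s.
With the tool pointing down it reaches from about 0.25 to 0.725 m from the base axis. Payload 4 kg.
Tool frame: the origin (TCP) lies at the very end of the fingers, on their centre line; the grasp point (between the pads) lies 19 mm behind it; x points along the fingers, z is the direction in which the jaws open and shut, and the axes are right-handed (so a half turn about x gives the same grasp; the last joint's range is limited). The gripper opens to 85 mm and grips with 20 to 120 N. Pads are 22 mm wide; open, the fingers measure 114 mm over their backs; the gripper's body (76 mm by 85 mm) begins 54 mm behind the grasp point. The pads swing forward as they close: fully open they stand 13 mm farther back than shut.
Start: joints at [-1.241, 0.241, 0.005, 1.335, 0, 1.571], TCP at [0.162, -0.473, 0.231] pointing down, gripper open.
Joint ranges: [-2.72, 2.72], [-1.05, 1.87], [-1.09, 1.28], [-1.99, 2.15], [-1.42, 1.44], [-3.14, 3.14]. Speed limits (rad/s): [2.79, 2.79, 3.14, 3.14, 3.14, 3.14].

## Interface

Orientations are given as a unit quaternion [x, y, z, w].
In Python, from workcell import bot gives the robot as it stands.
- The arm moves only by the tool step_arm, never from a script. Its argument "series" is a list of rows, each an object of numbers: "x", "y", "z": the shift along the world's x, y, z in cm; "twist": the turn about the world's z in degrees; "jaw": the finger opening in cm, from 0 to 8.54. In form: [{"x": .., "y": .., "z": .., "twist": .., "jaw": ..}, ...]. A call has 1 to 10 rows; each row is the pose to reach, as a shift and turn from the pose measured when the call began; what a row does not reach only later rows make up. A row lasts 1/12 s, in which the tool goes at most 41.7 mm and 7.16 degrees, less where a joint would pass 70% of its speed; a pose out of reach is approached as far as the arm can. A call with a gripper value outside its range is refused whole. The fingers move at their own pace and stop on an object; the grip force is fixed at half the most. Time passes only in rows, so rows that repeat a pose let the fingers close. It gives the time, the measured TCP pose, the force and the opening at its end, in the units of the state.
- bot.get_obs(): the state, without advancing time (a new reading comes with each control period).
- bot.camera(name): name is "scene" or "top" or "wrist"; returns (picture, depth): 480x640x3 uint8, red, green, blue; 480x640 float32, m along the optical axis (not along the pixel's ray), 0 where there is no reading.
- bot.camera_info(name): a dict with "camera_matrix" (3x3 intrinsics, pixels), "R" (3x3) and "t" (3): a world point X has camera coordinates R X + t; the wrist camera has in their place "mount" (4x4, takes a point from camera to tool coordinates, whose origin is the TCP and whose axes are the tool frame's). Camera axes: x right, y down, z forward; pixel columns grow to the right and rows downward; lengths in m; the calibration is good to about 2 mm. A picture is of the moment at which its call begins: read the wrist's pose just before it. camera_info takes no time and is no camera call.
- bot.job_done(): hands the job in, once; it reports no verdict.
The state is a dict: "clock": time; "joint_pos": joint angles; "joint_vel": joint speeds; "tau": joint torques, N m; "eef_pos": TCP position; "tool_rot": TCP orientation; "ft_force": force on the tool from outside, world axes, zero at the start; "ft_torque": the same for the moment, N m; "grip_width": finger opening in m.
Only numpy, scipy, OpenCV 4.12 (cv2) and the standard library are available. Lean on these libraries where they do the work, as an engineer would, in place of code of your own. Each camera call takes 0.05 s, during which the arm holds its last target.

## Task

Each of the three small turned boxes in the plywood tray has its own hand-fitted lid, and the lids must not get mixed up. Take the lids off and set each one over a peg of the dark finishing board, sitting flat on the board, in the same left-to-right order (seen from the robot) as the boxes stand in the tray. Leave the open boxes standing in their places in the tray.

Things in the scene. Friction and masses are not known exactly. Their poses are not given: they have to be found in the camera images.
- lid_a: Loose round wooden lid, about 40 g: a cap 40 mm wide, its top 18 mm above the rim, with a round ball knob, 22 mm wide at 31 mm over the rim, top at 42. Pinch the knob from above, fingertips just over the cap. Hollow below: a recess 32 mm wide, 12 mm deep. Starts on box_a; rests loosely, lifts straight off. Origin: centre of the rim's underside; z up.
- lid_b: Loose round wooden lid, about 40 g: a cap 40 mm wide, its top 18 mm above the rim, with a tall pointed spire, 20 mm wide at 30 mm above the rim, tapering to a point at 63 mm. Pinch the knob from above, fingertips just over the cap. Hollow below: a recess 32 mm wide, 12 mm deep. Starts on box_b; rests loosely, lifts straight off. Origin: centre of the rim's underside; z up.
- lid_c: Loose round wooden lid, about 40 g: a cap 40 mm wide, its top 18 mm above the rim, with a flat button knob on a thin neck, 25 mm wide from 32 to 36 mm above the rim, top at 40 mm. Pinch the knob from above, fingertips just over the cap. Hollow below: a recess 32 mm wide, 12 mm deep. Starts on box_c; rests loosely, lifts straight off. Origin: centre of the rim's underside; z up.
- box_a: Loose small round wooden box, straight-sided, up to 42 mm across, 80 g, in one cell of the tray (which one differs each time); lid_a is its lid. 34 mm from its foot to the shoulder where the lid's rim rests; above, a neck 29 mm wide and 8 mm high stands inside the lid. Origin: centre of the underside, z up.
- box_b: Loose small round wooden box, bellied, up to 42 mm across, 80 g, in one cell of the tray (which one differs each time); lid_b is its lid. 38 mm from its foot to the shoulder where the lid's rim rests; above, a neck 29 mm wide and 8 mm high stands inside the lid. Origin: centre of the underside, z up.
- box_c: Loose small round wooden box, waisted, up to 42 mm across, 80 g, in one cell of the tray (which one differs each time); lid_c is its lid. 42 mm from its foot to the shoulder where the lid's rim rests; above, a neck 29 mm wide and 8 mm high stands inside the lid. Origin: centre of the underside, z up.
- tray: Fixed low plywood tray, 54 x 156 mm, sides 22 mm high, ends 29 mm; three cells in a row along its y axis, centres at y = -50, 0, 50 mm, x = 0; floor 5 mm above the origin. +y points to the robot's left within 0.12 rad. Origin: centre of the underside. It stands nearer or farther than the board, between a lathe on the left (foot 0.21 m high, the rest up to 0.43 m) and a toolbox shelf.
- board: Fixed dark wooden board, 58 x 156 mm, top 15 mm above the bench, three upright dowel pegs in a row along its y axis at y = -50, 0, 50 mm, x = 0, each 16 mm thick, standing 9 mm out of the top. A lid over a peg rests rim-flat on the board with 8 mm of play. +y points to the robot's left within 0.12 rad. Origin: centre of the underside.

How it is judged:
By the outcome, as a careful person would: the job done as asked, in the order asked, and still so for the second after the job is handed in, with the robot touching nothing.
It also fails if it takes over 96 s, if anything falls off the work surface, if the arm or the gripper's body presses on something with over 40 N, if the wrist force passes 120 N, or if a joint passes its speed limit or range.

## Working session

There is one attempt and no reset: what is moved stays moved. The work goes in short steps, Python scripts to look and compute and a tool call to move; the robot and the scene stay as the last step left them, time stands still between calls to the robot, and variables do not carry over. Pictures are saved under pics/ and viewed, and the job is handed in when it is done.

Besides the shell and the picture viewer there is one more tool, called after "Call:" in YAML: its name, and indented under it one key for each argument. step_arm: Moves the arm, as the interface text tells. Its arguments: {"type":"object","properties":{"series":{"type":"array","items":{"type":"object","properties":{"x":{"type":"number"},"y":{"type":"number"},"z":{"type":"number"},"twist":{"type":"number"},"jaw":{"type":"number"}}}}},"required":["series"]}

```bash
mkdir -p pics; ls; python3 - <<'E'
from workcell import bot
import cv2,numpy as np
o=bot.get_obs();print(o)
for n in("scene","top"):
    p,d=bot.camera(n);np.savez(f"{n}.npz",p=p,d=d)
    cv2.imwrite(f"pics/{n}0.png",p[:,:,::-1]);i=bot.camera_info(n);print(n,i)
print(bot.camera_info("wrist"))
E
```

```text
pics
{'clock': 0.0, 'joint_pos': array([-1.24099264e+00,  2.41454282e-01,  3.69473941e-03,  1.33518349e+00,
       -1.80528059e-05,  1.57079878e+00]), 'joint_vel': array([-0.00011327, -0.00080287,  0.00015509, -0.0018211 ,  0.00112473,
        0.00168223]), 'tau': array([-4.48402952e-04, -3.72315609e+01,  2.52409673e+01,  1.68212503e-02,
       -1.03699838e-04, -3.91547658e-06]), 'eef_pos': array([ 0.161716  , -0.47244865,  0.23038107]), 'tool_rot': array([ 0.41157605,  0.57591536, -0.41070384,  0.57467295]), 'ft_force': array([-0.42659984,  0.45476239, -0.08200119]), 'ft_torque': array([-0.04441287, -0.03804861,  0.01432144]), 'grip_width': 0.08523346364800875}
scene {'camera_matrix': array([[611.839266  ,   0.        , 313.43098553],
       [  0.        , 611.839266  , 230.9266615 ],
       [  0.        ,   0.        ,   1.        ]]), 'R': array([[-0.89703772, -0.44156224, -0.01860414],
       [-0.27448582,  0.58962455, -0.75960545],
       [ 0.34638254, -0.67628816, -0.65011803]]), 't': array([0.34234538, 0.35175636, 0.54244053])}
top {'camera_matrix': array([[464.31011594,   0. 
[... 155 characters left out ...]
0.99950967,  0.02113049],
       [-0.99617206, -0.02480155, -0.08382188],
       [ 0.08430485, -0.01911276, -0.99625669]]), 't': array([-0.29876866,  0.51744427,  0.85839734])}
{'camera_matrix': array([[359.06423037,   0.        , 319.1496084 ],
       [  0.        , 359.06423037, 239.51978745],
       [  0.        ,   0.        ,   1.        ]]), 'mount': array([[ 1.59626596e-04, -2.60146949e-01,  9.65569024e-01,
        -1.43831261e-01],
       [-4.39177420e-04, -9.65568961e-01, -2.60146859e-01,
         6.54236797e-02],
       [ 9.99999891e-01, -3.82529755e-04, -2.68381152e-04,
         4.87464617e-04],
       [ 0.00000000e+00,  0.00000000e+00,  0.00000000e+00,
         1.00000000e+00]])}
```

View pics/scene0.png

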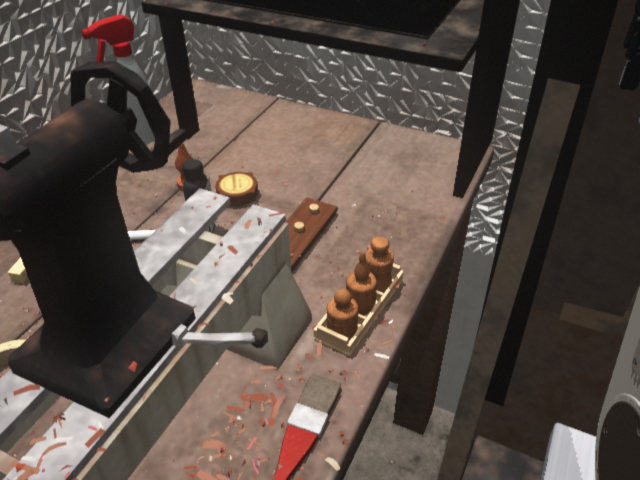

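View pics/top0.png

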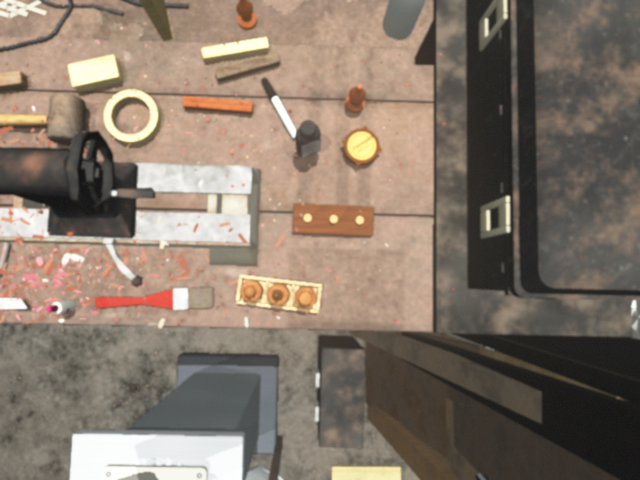

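```bash
cat > h.py <<'E'
from workcell import bot
import cv2,numpy as np
def ray(n,u,v,z):
    i=bot.camera_info(n);K,R,t=i["camera_matrix"],i["R"],i["t"]
    d=R.T@np.linalg.solve(K,[u,v,1.]);c=-R.T@t
    return c+d*(z-c[2])/d[2]
def pt(n,u,v,dep):
    i=bot.camera_info(n);K,R,t=i["camera_matrix"],i["R"],i["t"]
    return R.T@(np.linalg.solve(K,[u,v,1.])*dep-t)
def cloud(n,d):
    i=bot.camera_info(n);K,R,t=i["camera_matrix"],i["R"],i["t"]
    v,u=np.mgrid[:480,:640];P=np.stack([u,v,np.ones_like(u)],-1)@np.linalg.inv(K).T*d[...,None]
    return (P-t)@R
E
python3 - <<'E'
from h import *
f=np.load("top.npz");p,d=f["p"],f["d"]
C=cloud("top",d)
a=p[195:325,225:385,::-1];cv2.imwrite("pics/topz.png",cv2.resize(a,None,fx=5,fy=5,interpolation=cv2.INTER_CUBIC)[:600])
s=np.load("scene.npz");a=s["p"][185:365,240:420,::-1];cv2.imwrite("pics/scz.png",cv2.resize(a,None,fx=3.3,fy=3.3,interpolation=cv2.INTER_CUBIC))
# height map coarse
np.set_printoptions(linewidth=200,precision=3,suppress=True)
for v in range(10,480,30):
  print(v,' '.join(f"({C[v,u][0]:.2f},{C[v,u][1]:.2f},{C[v,u][2]:.2f})" if d[v,u]>0 else "--" for u in range(20,640,60)))
for u,v in((307,217),(333,218),(360,220)): print(ray("top",u,v,.024),C[v,u])
for u,v in((238,275),(322,286),(320,312),(236,303)): print(ray("top",u,v,.029),C[v,u])
for u,v in((251,289),(277,294),(305,297)): print(C[v,u])
S=cloud("scene",s["d"])
for (u,v) in((343,296),(362,270),(380,243),(300,227),(314,208)): print(u,v,S[v,u])
E
```

```text
10 (0.97,0.31,0.01) (0.98,0.20,0.00) (0.98,0.08,0.00) (0.99,-0.04,0.00) (0.99,-0.16,-0.00) (0.99,-0.29,0.00) (1.00,-0.41,0.01) (0.84,-0.45,0.28) (0.75,-0.47,0.43) (0.72,-0.51,0.47) (0.72,-0.57,0.47)
40 (0.91,0.31,-0.00) (0.91,0.19,0.00) (0.92,0.07,0.00) (0.92,-0.05,0.00) (0.92,-0.17,0.02) (0.93,-0.29,0.01) (0.93,-0.41,0.00) (0.79,-0.45,0.27) (0.73,-0.49,0.39) (0.69,-0.51,0.47) (0.69,-0.57,0.47)
70 (0.85,0.31,0.00) (0.84,0.18,0.03) (0.86,0.07,-0.00) (0.86,-0.05,-0.00) (0.86,-0.17,0.00) (0.87,-0.29,-0.00) (0.87,-0.41,-0.00) (0.75,-0.45,0.27) (0.69,-0.49,0.39) (0.66,-0.51,0.47) (0.66,-0.57,0.47)
100 (0.79,0.30,0.00) (0.78,0.17,0.04) (0.79,0.07,0.01) (0.79,-0.06,0.02) (0.80,-0.17,-0.00) (0.81,-0.29,-0.00) (0.81,-0.41,-0.00) (0.70,-0.45,0.27) (0.66,-0.49,0.39) (0.63,-0.51,0.48) (0.63,-0.57,0.47)
130 (0.73,0.30,-0.00) (0.72,0.16,0.04) (0.74,0.07,-0.00) (0.74,-0.05,0.00) (0.74,-0.17,0.00) (0.74,-0.29,0.00) (0.75,-0.41,0.00) (0.66,-0.45,0.27) (0.62,-0.49,0.39) (0.60,-0.51,0.47) (0.60,-0.57,0.47)
160 (0.57,0.05,0.39) (0.57,-0.02,0.41) (0.67,0.06,-0.00) (0.68,-0.06,-0.00) (0.68,-0.17,-0.00) (0
[... 1993 characters left out ...]
 (0.11,-0.08,-0.00) (-0.22,-0.12,-0.88) (-0.22,-0.34,-0.88) (-0.22,-0.56,-0.88) (-0.02,-0.64,-0.35) (0.11,-0.66,-0.02) (0.18,-0.66,0.18) (0.24,-0.65,0.34)
[ 0.566 -0.27   0.024] [ 0.566 -0.27   0.022]
[ 0.565 -0.32   0.024] [ 0.566 -0.32   0.022]
[ 0.563 -0.372  0.024] [ 0.563 -0.371  0.026]
[ 0.453 -0.143  0.029] [ 0.453 -0.139 -0.   ]
[ 0.436 -0.301  0.029] [ 0.435 -0.303 -0.002]
[ 0.387 -0.299  0.029] [ 0.385 -0.3   -0.002]
[ 0.4   -0.142  0.029] [ 0.399 -0.138  0.001]
[ 0.428 -0.174  0.079]
[ 0.421 -0.222  0.102]
[ 0.417 -0.27   0.089]
343 296 [ 0.421 -0.166  0.077]
362 270 [ 0.416 -0.213  0.082]
380 243 [ 0.413 -0.267  0.085]
300 227 [ 0.559 -0.315  0.025]
314 208 [ 0.56  -0.366  0.024]
```

View pics/topz.png

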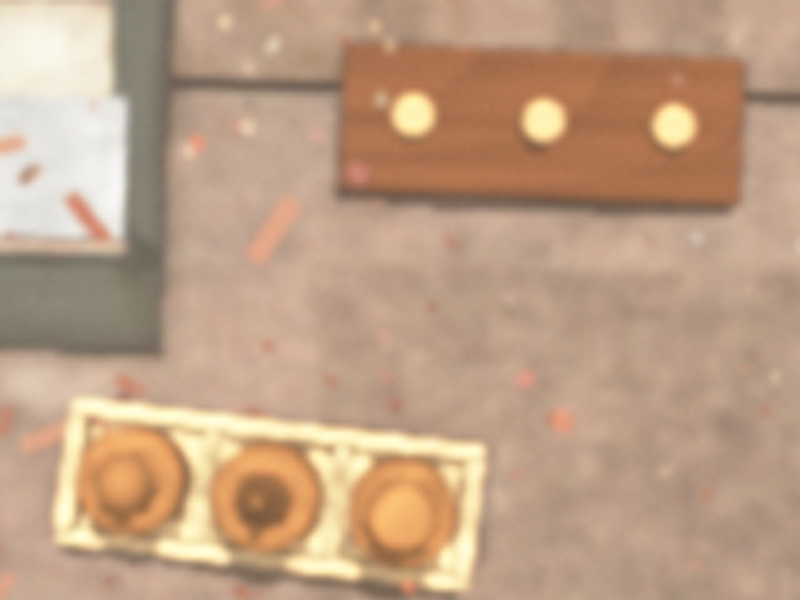

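View pics/scz.png

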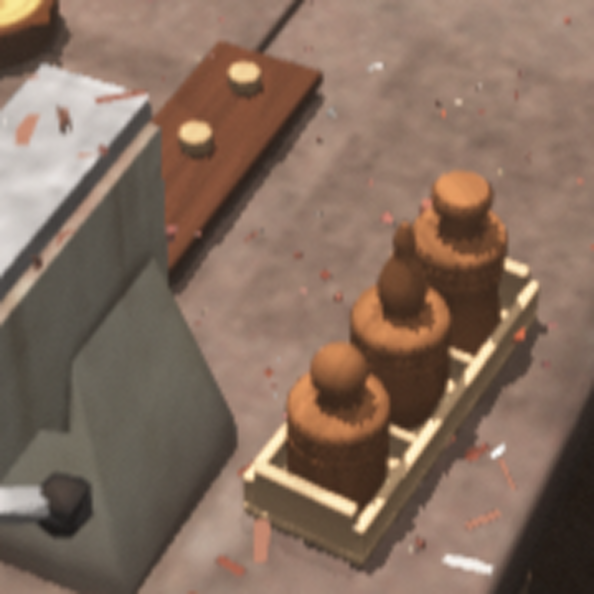

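```bash
python3 - <<'E'
from h import *
from scipy.spatial.transform import Rotation as Ro
np.set_printoptions(precision=4,suppress=True)
f=np.load("top.npz");p,d=f["p"],f["d"]
C=cloud("top",d);s=np.load("scene.npz");S=cloud("scene",s["d"])
# cap centres in zoom picture -> rays at cap top; knob centres at widest height
z=lambda u,v:(225+(u+.5)/5-.5,195+(v+.5)/5-.5)
for n,cap,kn,rim,kz in(("a",(133,480),(124,482),.039,.031),("b",(267,497),(262,501),.043,.045),("c",(404,512),(405,517),.047,.038)):
    print(n,ray("top",*z(*cap),rim+.014),ray("top",*z(*kn),rim+kz))
# cloud near the lids, above z
for nm,A,dd in(("top",C,d),("scene",S,s["d"])):
  for n,c,lo in(("a",(.424,-.171),.062),("b",(.419,-.221),.066),("c",(.414,-.271),.070)):
    m=(dd>0)&(np.hypot(A[...,0]-c[0],A[...,1]-c[1])<.022)&(A[...,2]>lo)&(A[...,2]<.12)
    q=A[m];print(nm,n,m.sum(),(q.min(0)+q.max(0))/2,q.max(0))
for A in(C,S):
  for lo,hi in((.03,.1),(.1,.2),(.2,.45)):
    m=(A[...,0]>.3)&(A[...,0]<.62)&(A[...,1]>-.16)&(A[...,1]<.05)&(A[...,2]>lo)&(A[...,2]<hi)
    q=A[m]
    for x0 in np.arange(.34,.62,.04):
      r=q[(q[:,0]>=x0)&(q[:,0]<x0+.04)]
      if len(r)>3: print(lo,round(x0,2),len(r),"ymin",np.percentile(r[:,1],1),"zmax",r[:,2].max())
o=bot.get_obs();M=Ro.from_quat(o["tool_rot"]).as_matrix();print(M, np.degrees(np.arctan2(M[1,2],M[0,2])))
E
```

```text
a [ 0.4247 -0.1719  0.053 ] [ 0.4244 -0.1706  0.07  ]
b [ 0.4198 -0.221   0.057 ] [ 0.4195 -0.221   0.088 ]
c [ 0.4157 -0.2707  0.061 ] [ 0.4149 -0.2711  0.085 ]
top a 119 [ 0.4254 -0.1696  0.077 ] [ 0.4352 -0.1596  0.0843]
top b 102 [ 0.4204 -0.2192  0.0888] [ 0.4293 -0.2092  0.1071]
top c 159 [ 0.4157 -0.2691  0.0847] [ 0.4271 -0.2576  0.0897]
scene a 249 [ 0.4234 -0.1681  0.0734] [ 0.4338 -0.1577  0.0829]
scene b 273 [ 0.4188 -0.2177  0.0868] [ 0.428  -0.2091  0.1075]
scene c 244 [ 0.4142 -0.2684  0.0795] [ 0.4262 -0.2561  0.0888]
0.03 0.38 28 ymin -0.15962326483375885 zmax 0.05739800318445656
0.03 0.42 59 ymin -0.1599364095013617 zmax 0.07519607904612012
0.03 0.46 529 ymin -0.15949322241006086 zmax 0.09987006811933491
0.1 0.42 192 ymin -0.011904343779046192 zmax 0.17910655928419258
0.1 0.46 400 ymin -0.12645913012850124 zmax 0.19278974432361934
0.1 0.5 3661 ymin -0.1577489668557168 zmax 0.1999603726897463
0.1 0.54 1372 ymin -0.15876329307603151 zmax 0.19997430570336802
0.1 0.58 2989 ymin -0.15838805411580195 zmax 0.19997800093167165
0.2 0.5 867 ymin -0.02510212265026991 zmax 0.41
[... 381 characters left out ...]
 0.07424006358315643
0.03 0.58 254 ymin -0.10120692806651506 zmax 0.09999295502455602
0.1 0.42 532 ymin -0.011062966296760117 zmax 0.1794872245414122
0.1 0.46 3998 ymin -0.15559946365035385 zmax 0.1908792669162545
0.1 0.5 7058 ymin -0.15718269132724047 zmax 0.19999255892464318
0.1 0.54 1033 ymin -0.15749149492089826 zmax 0.19924043591675084
0.1 0.58 3790 ymin -0.15806878756025405 zmax 0.17633150178446264
0.2 0.5 3821 ymin -0.02375014585501142 zmax 0.41166486342783415
0.2 0.54 8400 ymin -0.06842934905849506 zmax 0.41831521988861253
0.2 0.58 627 ymin -0.0247528365456785 zmax 0.41374168551962237
[[-0.0006  0.9461  0.3238]
 [ 0.0018  0.3238 -0.9461]
 [-1.     -0.     -0.0019]] -71.10480239723756
```

```bash
python3 - <<'E'
from h import *
np.set_printoptions(precision=4,suppress=True)
for n in("top","scene"):
  f=np.load(n+".npz");A=cloud(n,f["d"])
  for lo in(.03,.06,.09,.12,.15,.18):
    m=(A[...,0]>.455)&(A[...,0]<.65)&(A[...,1]>-.25)&(A[...,2]>lo)&(A[...,2]<lo+.03)
    q=A[m];
    if len(q)<5: continue
    r=q[q[:,1]<-.05]
    print(n,lo,len(q),"ymin",np.percentile(q[:,1],[.5,2]),"xmin(y<-.05)",np.percentile(r[:,0],[.5,2]) if len(r) else None)
E
```

```text
top 0.03 508 ymin [-0.2498 -0.2429] xmin(y<-.05) [0.4639 0.4775]
top 0.06 471 ymin [-0.1777 -0.1776] xmin(y<-.05) [0.4857 0.4871]
top 0.09 938 ymin [-0.1778 -0.1767] xmin(y<-.05) [0.4962 0.4968]
top 0.12 562 ymin [-0.1779 -0.1777] xmin(y<-.05) [0.4999 0.4999]
top 0.15 9341 ymin [-0.1777 -0.1743] xmin(y<-.05) [0.5011 0.5025]
top 0.18 2933 ymin [0.0011 0.0019] xmin(y<-.05) None
scene 0.03 1210 ymin [-0.2464 -0.1738] xmin(y<-.05) [0.4631 0.4758]
scene 0.06 1261 ymin [-0.174  -0.1696] xmin(y<-.05) [0.4848 0.4857]
scene 0.09 4865 ymin [-0.1759 -0.166 ] xmin(y<-.05) [0.4942 0.4954]
scene 0.12 4991 ymin [-0.1751 -0.1652] xmin(y<-.05) [0.4982 0.4985]
scene 0.15 21076 ymin [-0.1766 -0.1699] xmin(y<-.05) [0.4996 0.5001]
scene 0.18 9312 ymin [0.0071 0.0122] xmin(y<-.05) None
```

Call:
step_arm:
  series:
    - {"x":1.5,"y":3,"z":0,"twist":6.5,"jaw":4.5}
    - {"x":3.5,"y":6,"z":0,"twist":13,"jaw":4.5}
    - {"x":6,"y":9.2,"z":0,"twist":19.5,"jaw":4.5}
    - {"x":8.5,"y":12.4,"z":0,"twist":26,"jaw":4.5}
    - {"x":11.5,"y":15.5,"z":0,"twist":32.5,"jaw":4.5}
    - {"x":14.5,"y":18.6,"z":0,"twist":39,"jaw":4.5}
    - {"x":17.5,"y":21.6,"z":0,"twist":45.5,"jaw":4.5}
    - {"x":20.5,"y":24.6,"z":0,"twist":52,"jaw":4.5}
    - {"x":23.5,"y":27.5,"z":0,"twist":58.5,"jaw":4.5}
    - {"x":26.2,"y":30.2,"z":0,"twist":65,"jaw":4.5}

```text
clock: 0.93
eef_pos: [0.4239, -0.1694, 0.2303]
tool_rot: [0.036, 0.707, -0.036, 0.705]
ft_force: [0.7, -1.6, -0.5]
grip_width: 0.0455
```

Call:
step_arm:
  series:
    - {"x":0,"y":0,"z":0,"twist":0,"jaw":4.5}

```text
clock: 1.02
eef_pos: [0.428, -0.1647, 0.2299]
tool_rot: [0.032, 0.706, -0.031, 0.706]
ft_force: [-0.4, -0.4, 0.2]
grip_width: 0.045
```

```bash
python3 - <<'E'
from h import *
o=bot.get_obs();print(o["eef_pos"],o["tool_rot"])
p,d=bot.camera("wrist");cv2.imwrite("pics/w1.png",p[:,:,::-1])
from scipy.spatial.transform import Rotation as Ro
i=bot.camera_info("wrist");K=i["camera_matrix"];T=np.eye(4);T[:3,:3]=Ro.from_quat(o["tool_rot"]).as_matrix();T[:3,3]=o["eef_pos"];T=T@i["mount"]
v,u=np.mgrid[:480,:640];P=np.stack([u,v,np.ones_like(u)],-1)@np.linalg.inv(K).T*d[...,None]
W=P@T[:3,:3].T+T[:3,3]
for n,c,lo in(("a",(.424,-.171),.062),("b",(.419,-.221),.066),("c",(.414,-.271),.070)):
    m=(d>0)&(np.hypot(W[...,0]-c[0],W[...,1]-c[1])<.022)&(W[...,2]>lo)&(W[...,2]<.12)
    q=W[m];
    if len(q): print(n,m.sum(),(q.min(0)+q.max(0))/2,q.max(0))
E
```

```text
[ 0.42800547 -0.16469944  0.22987695] [ 0.03220703  0.70646952 -0.03065602  0.70634534]
a 508 [ 0.42371598 -0.17088843  0.0760209 ] [ 0.43426316 -0.16020725  0.08350518]
b 450 [ 0.4186704  -0.21888219  0.08858339] [ 0.42831797 -0.21063271  0.1078628 ]
c 601 [ 0.41418638 -0.26989298  0.08282942] [ 0.42656713 -0.2580725   0.08903869]
```

View pics/w1.png

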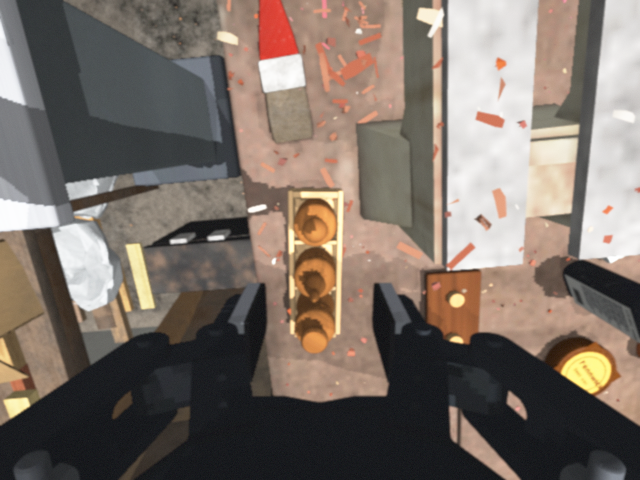

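Call:
step_arm:
  series:
    - {"x":-0.4,"y":-0.6,"z":-3,"twist":-1,"jaw":4.5}
    - {"x":-0.4,"y":-0.6,"z":-6,"twist":-1,"jaw":4.5}
    - {"x":-0.4,"y":-0.6,"z":-9,"twist":-1,"jaw":4.5}
    - {"x":-0.4,"y":-0.6,"z":-11,"twist":-1,"jaw":4.5}
    - {"x":-0.4,"y":-0.6,"z":-12,"twist":-1,"jaw":4.5}
    - {"x":-0.4,"y":-0.6,"z":-12,"twist":-1,"jaw":4.5}
    - {"x":-0.4,"y":-0.6,"z":-12,"twist":-1,"jaw":4.5}

```text
clock: 1.65
eef_pos: [0.4206, -0.1729, 0.1092]
tool_rot: [0.04, 0.708, -0.039, 0.704]
ft_force: [-0.2, 0.4, 0.2]
grip_width: 0.045
```

Call:
step_arm:
  series:
    - {"x":0.3,"y":0.2,"z":0,"twist":0,"jaw":4.5}
    - {"x":0.3,"y":0.2,"z":0,"twist":0,"jaw":4.5}
    - {"x":0.3,"y":0.2,"z":0,"twist":0,"jaw":4.5}

```text
clock: 1.9
eef_pos: [0.4244, -0.1715, 0.1103]
tool_rot: [0.04, 0.707, -0.04, 0.705]
ft_force: [0.7, 0.4, 0.1]
grip_width: 0.0451
```

Call:
step_arm:
  series:
    - {"x":0,"y":0.1,"z":-1.5,"twist":0,"jaw":4.5}
    - {"x":0,"y":0.1,"z":-3,"twist":0,"jaw":4.5}
    - {"x":0,"y":0.1,"z":-4.2,"twist":0,"jaw":4.5}
    - {"x":0,"y":0.1,"z":-5,"twist":0,"jaw":4.5}
    - {"x":0,"y":0.1,"z":-5.1,"twist":0,"jaw":4.5}
    - {"x":0,"y":0.1,"z":-5.1,"twist":0,"jaw":4.5}
    - {"x":0,"y":0.1,"z":-5.1,"twist":0,"jaw":4.5}

```text
clock: 2.48
eef_pos: [0.425, -0.1707, 0.06]
tool_rot: [0.04, 0.706, -0.04, 0.705]
ft_force: [0.4, 0.4, -0.4]
grip_width: 0.0452
```

Close on knob a.

Call:
step_arm:
  series:
    - {"x":0,"y":0,"z":0,"twist":0,"jaw":1.5}
    - {"x":0,"y":0,"z":0,"twist":0,"jaw":1.5}
    - {"x":0,"y":0,"z":0,"twist":0,"jaw":1.5}
    - {"x":0,"y":0,"z":0,"twist":0,"jaw":1.5}
    - {"x":0,"y":0,"z":0,"twist":0,"jaw":1.5}
    - {"x":0,"y":0,"z":0,"twist":0,"jaw":1.5}

```text
clock: 2.98
eef_pos: [0.4257, -0.171, 0.061]
tool_rot: [0.04, 0.706, -0.04, 0.706]
ft_force: [-0.3, -0.1, 5.6]
grip_width: 0.0186
```

Call:
step_arm:
  series:
    - {"z":0.5,"jaw":1.5}
    - {"z":1,"jaw":1.5}
    - {"z":1.8,"jaw":1.5}
    - {"z":3,"jaw":1.5}
    - {"z":5,"jaw":1.5}
    - {"z":7,"jaw":1.5}
    - {"z":9,"jaw":1.5}
    - {"z":10,"jaw":1.5}
    - {"z":10,"jaw":1.5}
    - {"z":10,"jaw":1.5}

```text
$.series[0]: bad value
```

```bash
python3 - <<'E'
from h import *
p,d=bot.camera("wrist");cv2.imwrite("pics/w2.png",p[:,:,::-1])
p,d=bot.camera("scene");np.savez("s2.npz",p=p,d=d);a=p[110:350,240:500,::-1];cv2.imwrite("pics/s2.png",cv2.resize(a,None,fx=2.4,fy=2.4,interpolation=cv2.INTER_CUBIC))
E
```

```text
(no output)
```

View pics/s2.png

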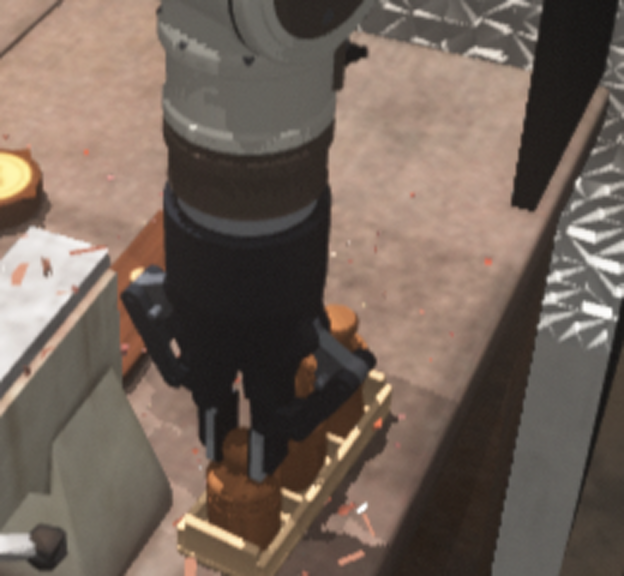

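View pics/w2.png

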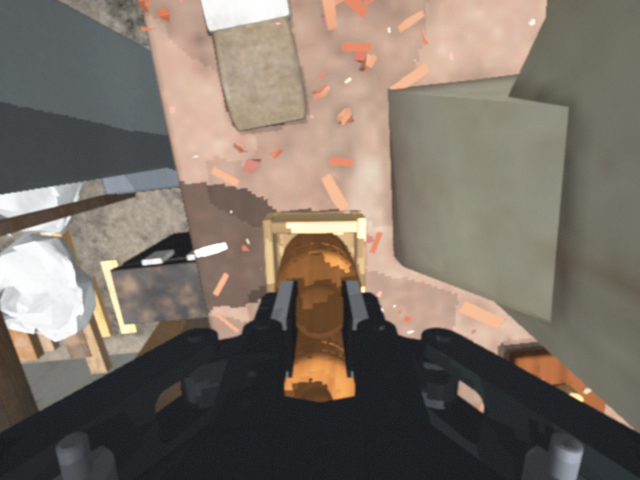

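```bash
python3 - <<'E'
from h import *
o=bot.get_obs();print(o["eef_pos"],o["grip_width"],o["ft_force"])
f=np.load("s2.npz");S=cloud("scene",f["d"]);p=f["p"]
for c in(345,348,350):
  for r in range(298,316,2): print(c,r,np.round(S[r,c],4),p[r,c])
for r in range(285,312,2): print(339,r,np.round(S[r,339],4),p[r,339])
a=p[265:345,300:400,::-1];cv2.imwrite("pics/s2z.png",cv2.resize(a,None,fx=7,fy=7,interpolation=cv2.INTER_CUBIC))
E
```

```text
[ 0.42573416 -0.17102261  0.06100485] 0.018291469607371928 [-1.32979346  0.06704104  5.25780543]
345 298 [ 0.415  -0.1576  0.0843] [86 87 88]
345 300 [ 0.415  -0.1577  0.0806] [85 85 86]
345 302 [ 0.4152 -0.1583  0.0764] [85 86 87]
345 304 [ 0.4153 -0.1587  0.0725] [87 86 87]
345 306 [ 0.4147 -0.1573  0.0705] [86 86 88]
345 308 [ 0.4152 -0.1587  0.0653] [84 84 85]
345 310 [ 0.4167 -0.1625  0.0572] [69 52 40]
345 312 [ 0.4154 -0.1594  0.0572] [98 65 44]
345 314 [ 0.415  -0.1586  0.0545] [109  72  47]
348 298 [ 0.4116 -0.1588  0.0847] [78 77 79]
348 300 [ 0.4117 -0.1592  0.0807] [78 78 79]
348 302 [ 0.4119 -0.1598  0.0765] [77 77 78]
348 304 [ 0.4124 -0.1611  0.0715] [79 78 79]
348 306 [ 0.411  -0.158   0.0715] [77 77 78]
348 308 [ 0.4112 -0.1587  0.0672] [81 81 83]
348 310 [ 0.4117 -0.1599  0.0621] [78 70 65]
348 312 [ 0.4122 -0.1613  0.0568] [86 56 39]
348 314 [ 0.4111 -0.1589  0.0561] [97 62 41]
350 298 [ 0.4106 -0.1627  0.0813] [33 30 31]
350 300 [ 0.4105 -0.1625  0.0781] [34 31 32]
350 302 [ 0.4099 -0.1614  0.0758] [33 30 31]
350 304 [ 0.4097 -0.1611  0.0727] [34 32 32]
350 306 [ 0.4094 -0.1606  0.0698] [39 37 38]
350 308 [ 0.4109 -0.1642  0.0618] [72 64 61]
350 310 [ 0.4119 -0.1669  0.055 ] [70 49 36]
350 312 [ 0.4103 -0.1632  0.0558] [94 61 41]
350 314 [ 0.4098 -0.1623  0.0533] [99 65 43]
339 285 [ 0.4346 -0.1834  0.0742] [88 73 66]
339 287 [ 0.4616 -0.2445  0.002 ] [81 64 55]
339 289 [ 0.4289 -0.1708  0.0813] [65 43 31]
339 291 [ 0.4275 -0.1676  0.0815] [68 45 33]
339 293 [ 0.4266 -0.1656  0.0802] [69 48 32]
339 295 [ 0.4261 -0.1647  0.0777] [72 48 33]
339 297 [ 0.4246 -0.1612  0.0782] [97 64 43]
339 299 [ 0.4246 -0.1615  0.0744] [91 60 40]
339 301 [ 0.4242 -0.1607  0.0718] [85 56 39]
339 303 [ 0.4237 -0.1596  0.0695] [72 48 32]
339 305 [ 0.4264 -0.1657  0.0586] [65 43 30]
339 307 [ 0.425  -0.1627  0.0585] [72 48 34]
339 309 [ 0.4241 -0.1607  0.0573] [100  66  43]
339 311 [ 0.4228 -0.1578  0.0572] [104  68  44]
```

View pics/s2z.png

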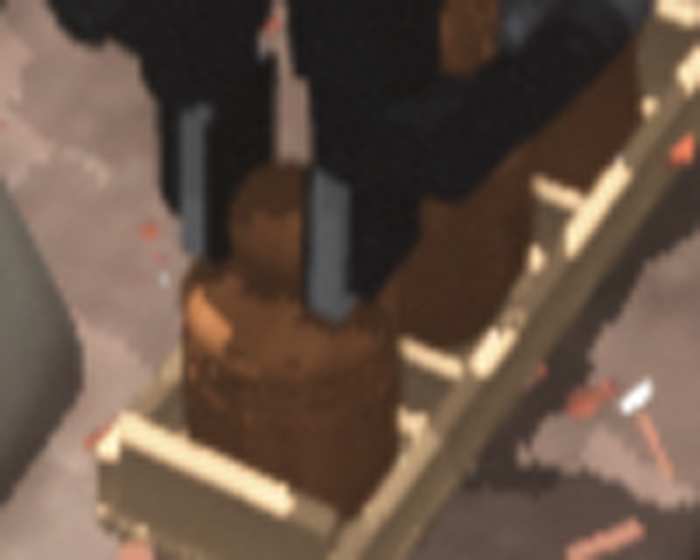

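Call:
step_arm:
  series:
    - {"x":0,"y":0,"z":0.4,"twist":0,"jaw":1.5}
    - {"x":0,"y":0,"z":0.8,"twist":0,"jaw":1.5}
    - {"x":0,"y":0,"z":1.3,"twist":0,"jaw":1.5}
    - {"x":0,"y":0,"z":2,"twist":0,"jaw":1.5}
    - {"x":0,"y":0,"z":3,"twist":0,"jaw":1.5}
    - {"x":0,"y":0,"z":4,"twist":0,"jaw":1.5}
    - {"x":0,"y":0,"z":4,"twist":0,"jaw":1.5}
    - {"x":0,"y":0,"z":4,"twist":0,"jaw":1.5}

```text
clock: 3.75
eef_pos: [0.4263, -0.1712, 0.1017]
tool_rot: [0.04, 0.705, -0.04, 0.707]
ft_force: [0.7, 0.0, 0.4]
grip_width: 0.0184
```

```bash
python3 - <<'E'
from h import *
p,d=bot.camera("scene");np.savez("s3.npz",p=p,d=d);a=p[240:350,290:410,::-1];cv2.imwrite("pics/s3.png",cv2.resize(a,None,fx=5,fy=5,interpolation=cv2.INTER_CUBIC))
E
```

```text
(no output)
```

View pics/s3.png

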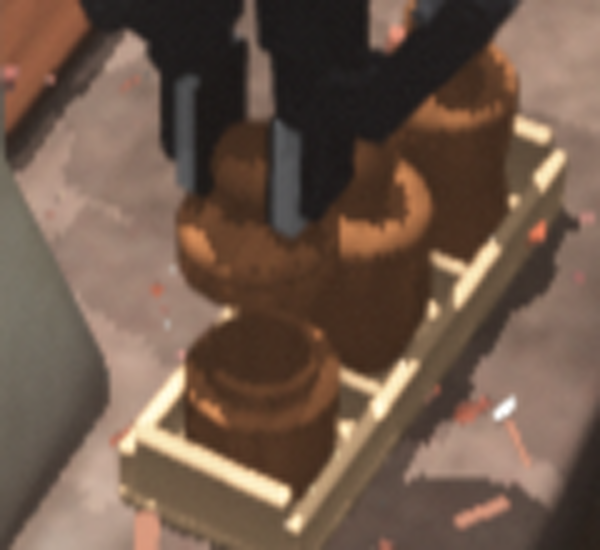

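Call:
step_arm:
  series:
    - {"x":0,"y":0,"z":2.5,"twist":0,"jaw":1.5}
    - {"x":0,"y":0,"z":5.5,"twist":0,"jaw":1.5}
    - {"x":0,"y":-2,"z":8.5,"twist":0,"jaw":1.5}
    - {"x":1,"y":-5,"z":11,"twist":0,"jaw":1.5}
    - {"x":3,"y":-7.5,"z":12,"twist":0,"jaw":1.5}
    - {"x":6,"y":-9.9,"z":12,"twist":0,"jaw":1.5}
    - {"x":9,"y":-9.9,"z":12,"twist":0,"jaw":1.5}
    - {"x":12,"y":-9.9,"z":12,"twist":0,"jaw":1.5}
    - {"x":13.8,"y":-9.9,"z":11,"twist":0,"jaw":1.5}
    - {"x":13.9,"y":-9.9,"z":10,"twist":0,"jaw":1.5}

```text
clock: 4.63
eef_pos: [0.568, -0.27, 0.1992]
tool_rot: [0.039, 0.705, -0.04, 0.707]
ft_force: [0.1, -0.5, 0.6]
grip_width: 0.0181
```

Call:
step_arm:
  series:
    - {"x":0,"y":0,"z":-1,"twist":0,"jaw":1.5}
    - {"x":0,"y":0,"z":-1,"twist":0,"jaw":1.5}
    - {"x":0,"y":0,"z":-1,"twist":0,"jaw":1.5}

```text
clock: 4.88
eef_pos: [0.5665, -0.2694, 0.1873]
tool_rot: [0.04, 0.707, -0.039, 0.705]
ft_force: [-0.5, -0.2, -0.5]
grip_width: 0.0184
```

```bash
cat >> h.py <<'E'
from scipy.spatial.transform import Rotation as Ro
def wcloud(o,d):
    i=bot.camera_info("wrist");K=i["camera_matrix"];T=np.eye(4);T[:3,:3]=Ro.from_quat(o["tool_rot"]).as_matrix();T[:3,3]=o["eef_pos"];T=T@i["mount"]
    v,u=np.mgrid[:480,:640];P=np.stack([u,v,np.ones_like(u)],-1)@np.linalg.inv(K).T*d[...,None]
    return P@T[:3,:3].T+T[:3,3]
E
python3 - <<'E'
from h import *
o=bot.get_obs();print(o["eef_pos"],o["grip_width"],o["ft_force"])
p,d=bot.camera("wrist");cv2.imwrite("pics/w4.png",p[:,:,::-1]);W=wcloud(o,d)
for y in(-.27,-.32,-.37):
  m=(np.hypot(W[...,0]-.565,W[...,1]-y)<.016)&(W[...,2]>.0195)&(W[...,2]<.035)&(p[...,0]>170)
  q=W[m]
  if len(q): print(y,m.sum(),q.mean(0),(q.min(0)+q.max(0))/2)
p,d=bot.camera("scene");cv2.imwrite("pics/s4.png",p[:,:,::-1])
E
```

```text
[ 0.56652069 -0.26937307  0.18730765] 0.01836488695193415 [-0.50751072 -0.24161253 -0.50231725]
-0.27 261 [ 0.56488109 -0.27032881  0.0253073 ] [ 0.56468019 -0.26831414  0.02548103]
```

View pics/w4.png

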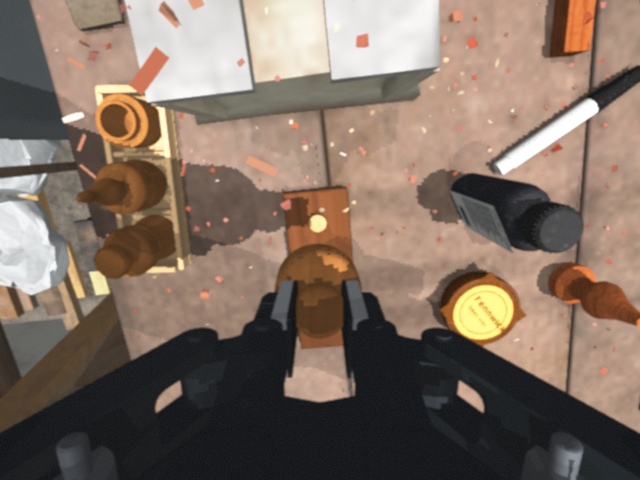

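View pics/s4.png

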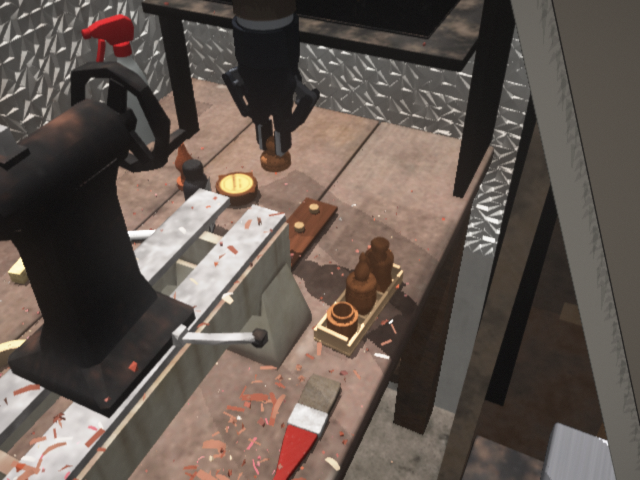

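Call:
step_arm:
  series:
    - {"x":-0.1,"y":-0.1,"z":-3,"twist":0,"jaw":1.5}
    - {"x":-0.1,"y":-0.1,"z":-6,"twist":0,"jaw":1.5}
    - {"x":-0.1,"y":-0.1,"z":-9,"twist":0,"jaw":1.5}
    - {"x":-0.1,"y":-0.1,"z":-11,"twist":0,"jaw":1.5}
    - {"x":-0.1,"y":-0.1,"z":-12.5,"twist":0,"jaw":1.5}
    - {"x":-0.1,"y":-0.1,"z":-13.5,"twist":0,"jaw":1.5}
    - {"x":-0.1,"y":-0.1,"z":-14.2,"twist":0,"jaw":1.5}
    - {"x":-0.1,"y":-0.1,"z":-14.5,"twist":0,"jaw":1.5}
    - {"x":-0.1,"y":-0.1,"z":-14.5,"twist":0,"jaw":1.5}
    - {"x":-0.1,"y":-0.1,"z":-14.5,"twist":0,"jaw":1.5}

```text
clock: 5.82
eef_pos: [0.5672, -0.2714, 0.0457]
tool_rot: [0.039, 0.705, -0.04, 0.707]
ft_force: [0.1, 0.6, 0.2]
grip_width: 0.0185
```

Call:
step_arm:
  series:
    - {"x":-0.1,"y":0.1,"z":-0.4,"twist":0,"jaw":1.5}
    - {"x":-0.1,"y":0.1,"z":-0.7,"twist":0,"jaw":1.5}
    - {"x":-0.1,"y":0.1,"z":-0.7,"twist":0,"jaw":1.5}
    - {"x":-0.1,"y":0.1,"z":-0.7,"twist":0,"jaw":1.5}

```text
clock: 6.15
eef_pos: [0.5661, -0.2703, 0.0387]
tool_rot: [0.039, 0.705, -0.04, 0.707]
ft_force: [-0.3, 0.5, -0.5]
grip_width: 0.0182
```

Call:
step_arm:
  series:
    - {"x":0,"y":0,"z":-0.1,"twist":0,"jaw":1.5}
    - {"x":0,"y":0,"z":-0.2,"twist":0,"jaw":1.5}
    - {"x":0,"y":0,"z":-0.2,"twist":0,"jaw":1.5}

```text
clock: 6.4
eef_pos: [0.5662, -0.2704, 0.0372]
tool_rot: [0.039, 0.705, -0.04, 0.707]
ft_force: [-2.0, 0.1, 2.1]
grip_width: 0.0182
```

```bash
python3 - <<'E'
from h import *
o=bot.get_obs();print(o["eef_pos"],o["ft_force"])
p,d=bot.camera("top");a=p[190:340,225:425,::-1];cv2.imwrite("pics/t5.png",cv2.resize(a,None,fx=4,fy=4,interpolation=cv2.INTER_CUBIC))
p,d=bot.camera("wrist");cv2.imwrite("pics/w5.png",p[:,:,::-1])
E
```

```text
[ 0.56624943 -0.27043666  0.03723212] [-2.04308822  0.13777811  2.06019295]
```

View pics/w5.png

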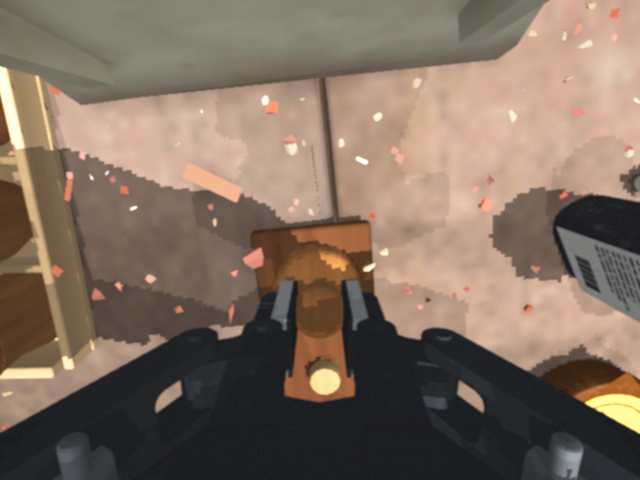

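Call:
step_arm:
  series:
    - {"x":0,"y":0,"z":0,"twist":0,"jaw":4}
    - {"x":0,"y":0,"z":0,"twist":0,"jaw":4.5}
    - {"x":0,"y":0,"z":0,"twist":0,"jaw":4.5}
    - {"x":0,"y":0,"z":0,"twist":0,"jaw":4.5}
    - {"x":0,"y":0,"z":0.5,"twist":0,"jaw":4.5}
    - {"x":0,"y":0,"z":2,"twist":0,"jaw":4.5}
    - {"x":0,"y":0,"z":5,"twist":0,"jaw":4.5}
    - {"x":0,"y":0,"z":8,"twist":0,"jaw":4.5}
    - {"x":0,"y":0,"z":12,"twist":0,"jaw":4.5}
    - {"x":0,"y":0,"z":14,"twist":0,"jaw":4.5}

```text
clock: 7.33
eef_pos: [0.5678, -0.2712, 0.1825]
tool_rot: [0.038, 0.703, -0.041, 0.709]
ft_force: [0.7, 0.0, 0.6]
grip_width: 0.0449
```

```bash
python3 - <<'E'
from h import *
p,d=bot.camera("wrist");cv2.imwrite("pics/w6.png",p[:,:,::-1])
E
```

```text
(no output)
```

View pics/w6.png

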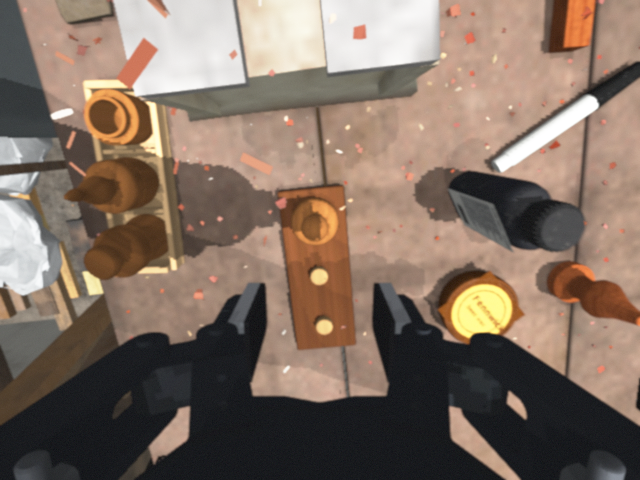

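Call:
step_arm:
  series:
    - {"x":-2,"y":0,"z":0,"twist":0,"jaw":4.5}
    - {"x":-5,"y":0,"z":0,"twist":0,"jaw":4.5}
    - {"x":-8,"y":1,"z":0,"twist":0,"jaw":4.5}
    - {"x":-11,"y":3,"z":0,"twist":0,"jaw":4.5}
    - {"x":-13.5,"y":4.5,"z":0,"twist":0,"jaw":4.5}
    - {"x":-14.8,"y":5.2,"z":-1,"twist":0,"jaw":4.5}
    - {"x":-14.8,"y":5.2,"z":-3,"twist":0,"jaw":4.5}
    - {"x":-14.8,"y":5.2,"z":-4,"twist":0,"jaw":4.5}
    - {"x":-14.8,"y":5.2,"z":-4,"twist":0,"jaw":4.5}
    - {"x":-14.8,"y":5.2,"z":-4,"twist":0,"jaw":4.5}

```text
clock: 8.22
eef_pos: [0.4212, -0.2198, 0.1461]
tool_rot: [0.037, 0.701, -0.042, 0.711]
ft_force: [0.4, -0.6, 0.3]
grip_width: 0.0448
```

```bash
python3 - <<'E'
from h import *
o=bot.get_obs();print(o["eef_pos"],o["tool_rot"])
p,d=bot.camera("wrist");cv2.imwrite("pics/w7.png",p[:,:,::-1]);W=wcloud(o,d)
for n,c,lo in(("b",(.419,-.221),.066),("c",(.414,-.271),.070)):
    m=(d>0)&(np.hypot(W[...,0]-c[0],W[...,1]-c[1])<.022)&(W[...,2]>lo)&(W[...,2]<.11)&(p[...,0]>p[...,2]*1.5)
    q=W[m];
    if len(q): print(n,m.sum(),(q.min(0)+q.max(0))/2,q.max(0))
E
```

```text
[ 0.42122195 -0.21982243  0.14612026] [ 0.03749772  0.70068164 -0.04172876  0.71126498]
b 852 [ 0.41892596 -0.21949699  0.08855682] [ 0.42855114 -0.21088997  0.10820315]
c 1187 [ 0.41420656 -0.27053764  0.08364407] [ 0.42653031 -0.25785753  0.09009015]
```

View pics/w7.png

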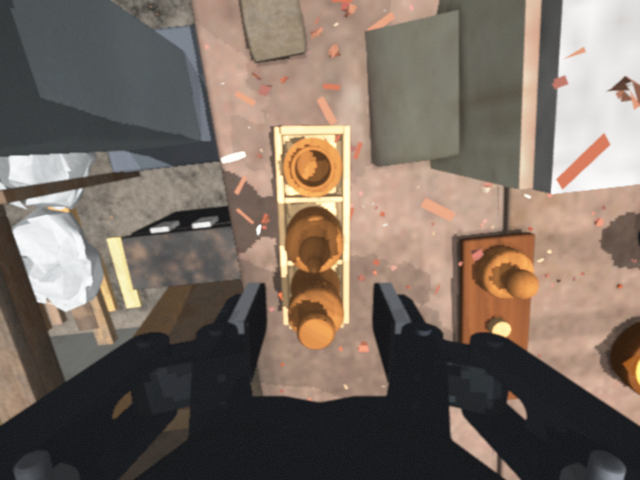

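Call:
step_arm:
  series:
    - {"x":-0.2,"y":0,"z":-1.5,"twist":0,"jaw":4.5}
    - {"x":-0.2,"y":0,"z":-3.5,"twist":0,"jaw":4.5}
    - {"x":-0.2,"y":0,"z":-5.5,"twist":0,"jaw":4.5}
    - {"x":-0.2,"y":0,"z":-7,"twist":0,"jaw":4.5}
    - {"x":-0.2,"y":0,"z":-7.8,"twist":0,"jaw":4.5}
    - {"x":-0.2,"y":0,"z":-8.1,"twist":0,"jaw":4.5}
    - {"x":-0.2,"y":0,"z":-8.1,"twist":0,"jaw":4.5}
    - {"x":-0.2,"y":0,"z":-8.1,"twist":0,"jaw":4.5}
    - {"x":-0.2,"y":0,"z":-8.1,"twist":0,"jaw":4.5}

```text
clock: 9.02
eef_pos: [0.4209, -0.2207, 0.0668]
tool_rot: [0.037, 0.699, -0.042, 0.712]
ft_force: [0.1, 0.2, 0.0]
grip_width: 0.045
```

Call:
step_arm:
  series:
    - {"x":-0.2,"y":0.1,"z":-0.3,"twist":0,"jaw":4.5}
    - {"x":-0.2,"y":0.1,"z":-0.4,"twist":0,"jaw":4.5}
    - {"x":-0.2,"y":0.1,"z":-0.4,"twist":0,"jaw":4.5}
    - {"x":-0.2,"y":0.1,"z":-0.4,"twist":0,"jaw":1.3}
    - {"x":-0.2,"y":0.1,"z":-0.4,"twist":0,"jaw":1.3}
    - {"x":-0.2,"y":0.1,"z":-0.4,"twist":0,"jaw":1.3}
    - {"x":-0.2,"y":0.1,"z":-0.4,"twist":0,"jaw":1.3}
    - {"x":-0.2,"y":0.1,"z":-0.4,"twist":0,"jaw":1.3}
    - {"x":-0.2,"y":0.1,"z":-0.4,"twist":0,"jaw":1.3}
    - {"x":-0.2,"y":0.1,"z":-0.4,"twist":0,"jaw":1.3}

```text
clock: 9.85
eef_pos: [0.4193, -0.2199, 0.0632]
tool_rot: [0.037, 0.699, -0.042, 0.713]
ft_force: [0.1, -0.7, 3.8]
grip_width: 0.0159
```

```bash
python3 - <<'E'
from h import *
p,d=bot.camera("scene");np.savez("s3.npz",p=p,d=d);a=p[220:330,310:430,::-1];cv2.imwrite("pics/s8.png",cv2.resize(a,None,fx=5,fy=5,interpolation=cv2.INTER_CUBIC))
E
```

```text
(no output)
```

View pics/s8.png

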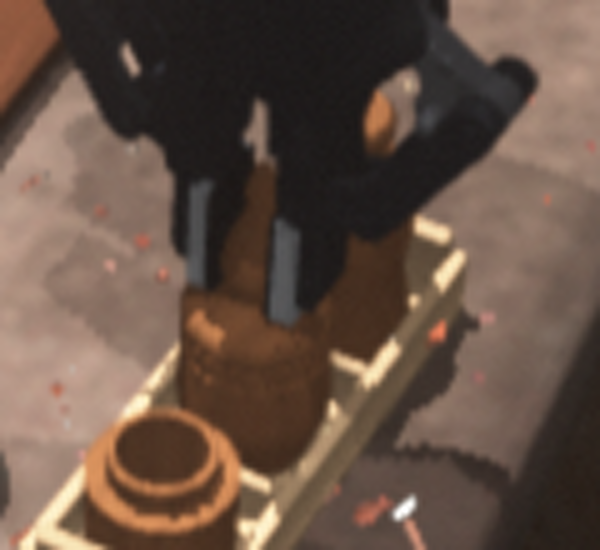

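Call:
step_arm:
  series:
    - {"x":0,"y":0,"z":0.4,"twist":0,"jaw":1.3}
    - {"x":0,"y":0,"z":0.9,"twist":0,"jaw":1.3}
    - {"x":0,"y":0,"z":1.6,"twist":0,"jaw":1.3}
    - {"x":0,"y":0,"z":3,"twist":0,"jaw":1.3}
    - {"x":0,"y":0,"z":5.5,"twist":0,"jaw":1.3}
    - {"x":0,"y":0,"z":8,"twist":0,"jaw":1.3}
    - {"x":0,"y":0,"z":10,"twist":0,"jaw":1.3}
    - {"x":0,"y":0,"z":11,"twist":0,"jaw":1.3}
    - {"x":0,"y":0,"z":11,"twist":0,"jaw":1.3}
    - {"x":0,"y":0,"z":11,"twist":0,"jaw":1.3}

```text
clock: 10.73
eef_pos: [0.4195, -0.22, 0.1738]
tool_rot: [0.037, 0.699, -0.043, 0.713]
ft_force: [0.5, 0.2, -0.4]
grip_width: 0.016
```

Call:
step_arm:
  series:
    - {"x":1,"y":-1.5,"z":0,"twist":0,"jaw":1.3}
    - {"x":3,"y":-4,"z":0,"twist":0,"jaw":1.3}
    - {"x":5.5,"y":-6.5,"z":0,"twist":0,"jaw":1.3}
    - {"x":8,"y":-8.5,"z":0,"twist":0,"jaw":1.3}
    - {"x":11,"y":-9.7,"z":0,"twist":0,"jaw":1.3}
    - {"x":13.5,"y":-10,"z":0,"twist":0,"jaw":1.3}
    - {"x":14.5,"y":-10,"z":-1,"twist":0,"jaw":1.3}
    - {"x":14.5,"y":-10,"z":-2,"twist":0,"jaw":1.3}
    - {"x":14.5,"y":-10,"z":-2,"twist":0,"jaw":1.3}
    - {"x":14.5,"y":-10,"z":-2,"twist":0,"jaw":1.3}

```text
clock: 11.57
eef_pos: [0.562, -0.3187, 0.1513]
tool_rot: [0.037, 0.701, -0.042, 0.711]
ft_force: [-0.1, -0.8, 0.5]
grip_width: 0.0163
```

```bash
python3 - <<'E'
from h import *
o=bot.get_obs();print(o["eef_pos"],o["grip_width"],o["ft_force"],o["tool_rot"])
p,d=bot.camera("wrist");cv2.imwrite("pics/w9.png",p[:,:,::-1])
p,d=bot.camera("scene");a=p[80:380,200:500,::-1];cv2.imwrite("pics/s9.png",cv2.resize(a,None,fx=2,fy=2,interpolation=cv2.INTER_CUBIC))
E
```

```text
[ 0.56201183 -0.31872828  0.15125806] 0.01634284138341798 [-0.1213515  -0.81461263  0.54971708] [ 0.03741091  0.70069367 -0.04169781  0.71125952]
```

View pics/w9.png

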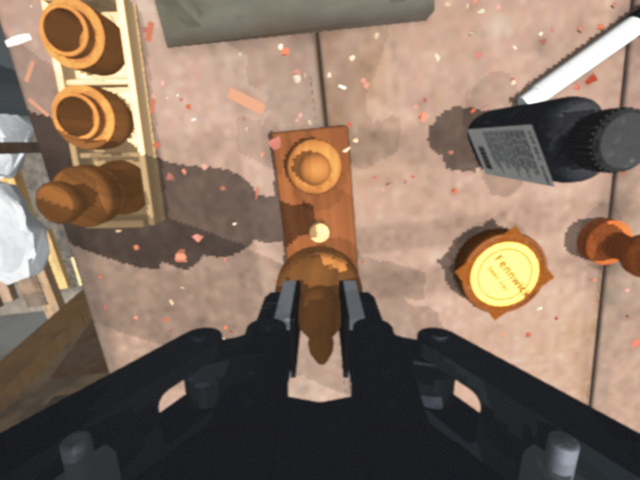

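View pics/s9.png

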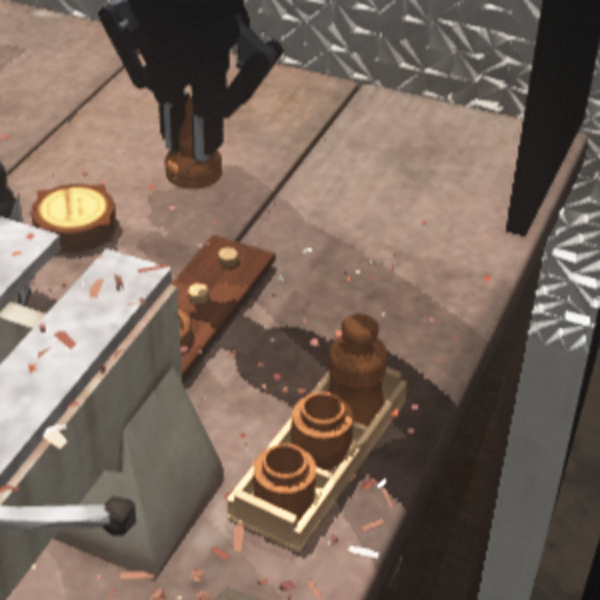

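Call:
step_arm:
  series:
    - {"x":0.2,"y":-0.2,"z":-2,"twist":0,"jaw":1.3}
    - {"x":0.2,"y":-0.2,"z":-4.5,"twist":0,"jaw":1.3}
    - {"x":0.2,"y":-0.2,"z":-7,"twist":0,"jaw":1.3}
    - {"x":0.2,"y":-0.2,"z":-9,"twist":0,"jaw":1.3}
    - {"x":0.2,"y":-0.2,"z":-10.2,"twist":0,"jaw":1.3}
    - {"x":0.2,"y":-0.2,"z":-10.8,"twist":0,"jaw":1.3}
    - {"x":0.2,"y":-0.2,"z":-11,"twist":0,"jaw":1.3}
    - {"x":0.2,"y":-0.2,"z":-11,"twist":0,"jaw":1.3}
    - {"x":0.2,"y":-0.2,"z":-11,"twist":0,"jaw":1.3}

```text
clock: 12.42
eef_pos: [0.5659, -0.3221, 0.0453]
tool_rot: [0.036, 0.698, -0.043, 0.714]
ft_force: [-0.0, -0.1, -0.3]
grip_width: 0.0162
```

Call:
step_arm:
  series:
    - {"x":-0.1,"y":0.2,"z":-0.4,"twist":0,"jaw":1.3}
    - {"x":-0.1,"y":0.2,"z":-0.8,"twist":0,"jaw":1.3}
    - {"x":-0.1,"y":0.2,"z":-1,"twist":0,"jaw":1.3}
    - {"x":-0.1,"y":0.2,"z":-1,"twist":0,"jaw":1.3}
    - {"x":-0.1,"y":0.2,"z":-1,"twist":0,"jaw":1.3}

```text
clock: 12.83
eef_pos: [0.5649, -0.3201, 0.0354]
tool_rot: [0.036, 0.698, -0.043, 0.714]
ft_force: [-0.1, 0.1, -0.8]
grip_width: 0.0165
```

Call:
step_arm:
  series:
    - {"x":0,"y":0,"z":-0.1,"twist":0,"jaw":1.3}
    - {"x":0,"y":0,"z":-0.2,"twist":0,"jaw":1.3}
    - {"x":0,"y":0,"z":-0.2,"twist":0,"jaw":1.3}

```text
clock: 13.08
eef_pos: [0.5651, -0.3202, 0.0352]
tool_rot: [0.036, 0.698, -0.043, 0.714]
ft_force: [-4.0, 2.2, 8.7]
grip_width: 0.0166
```

Call:
step_arm:
  series:
    - {"x":0,"y":0,"z":0,"twist":0,"jaw":4}
    - {"x":0,"y":0,"z":0,"twist":0,"jaw":4.5}
    - {"x":0,"y":0,"z":0,"twist":0,"jaw":4.5}
    - {"x":0,"y":0,"z":0,"twist":0,"jaw":4.5}
    - {"x":0,"y":0,"z":1,"twist":0,"jaw":4.5}
    - {"x":0,"y":0,"z":4,"twist":0,"jaw":4.5}
    - {"x":0,"y":0,"z":8,"twist":0,"jaw":4.5}
    - {"x":0,"y":0,"z":11,"twist":0,"jaw":4.5}
    - {"x":0,"y":0,"z":11,"twist":0,"jaw":4.5}
    - {"x":0,"y":0,"z":11,"twist":0,"jaw":4.5}

```text
clock: 13.92
eef_pos: [0.5669, -0.3212, 0.149]
tool_rot: [0.035, 0.696, -0.044, 0.716]
ft_force: [-0.1, 0.0, -1.0]
grip_width: 0.0447
```

```bash
python3 - <<'E'
from h import *
p,d=bot.camera("wrist");cv2.imwrite("pics/w10.png",p[:,:,::-1])
E
```

```text
(no output)
```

View pics/w10.png

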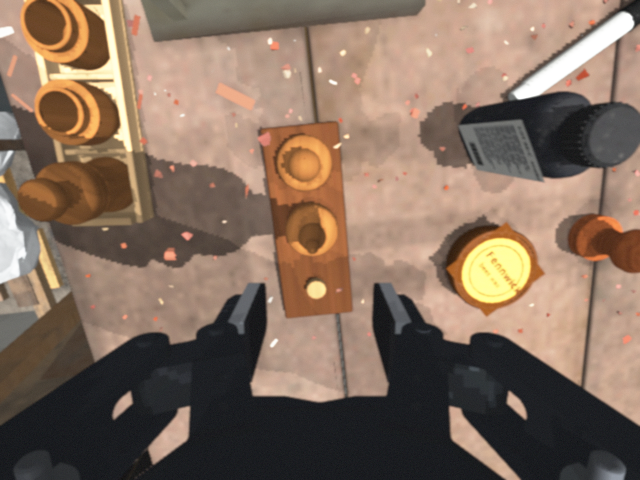

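Call:
step_arm:
  series:
    - {"x":-2,"y":0,"z":0,"twist":0,"jaw":4.8}
    - {"x":-5,"y":1,"z":0,"twist":0,"jaw":4.8}
    - {"x":-8,"y":2.5,"z":0,"twist":0,"jaw":4.8}
    - {"x":-11,"y":4,"z":0,"twist":0,"jaw":4.8}
    - {"x":-13.5,"y":5,"z":0,"twist":0,"jaw":4.8}
    - {"x":-15.3,"y":5.1,"z":0,"twist":0,"jaw":4.8}
    - {"x":-15.3,"y":5.1,"z":-2,"twist":0,"jaw":4.8}
    - {"x":-15.3,"y":5.1,"z":-3,"twist":0,"jaw":4.8}
    - {"x":-15.3,"y":5.1,"z":-3,"twist":0,"jaw":4.8}
    - {"x":-15.3,"y":5.1,"z":-3,"twist":0,"jaw":4.8}

```text
clock: 14.8
eef_pos: [0.4111, -0.2685, 0.115]
tool_rot: [0.037, 0.699, -0.043, 0.713]
ft_force: [0.5, 0.3, 0.2]
grip_width: 0.048
```

```bash
python3 - <<'E'
from h import *
o=bot.get_obs();print(o["eef_pos"],o["tool_rot"],Ro.from_quat(o["tool_rot"]).as_matrix()[:,0])
p,d=bot.camera("wrist");cv2.imwrite("pics/w11.png",p[:,:,::-1]);W=wcloud(o,d)
for n,c,lo in(("c",(.414,-.271),.073),):
    m=(d>0)&(np.hypot(W[...,0]-c[0],W[...,1]-c[1])<.022)&(W[...,2]>lo)&(W[...,2]<.11)&(p[...,0]>p[...,2]*1.5)
    q=W[m];
    if len(q): print(n,m.sum(),(q.min(0)+q.max(0))/2,q.max(0))
E
```

```text
[ 0.41112222 -0.26853729  0.11497902] [ 0.03675005  0.69862935 -0.04275143  0.71325927] [ 0.0201787  -0.00963638 -0.99974995]
c 1791 [ 0.41415518 -0.27051653  0.08479583] [ 0.42652512 -0.25813194  0.08982451]
```

View pics/w11.png

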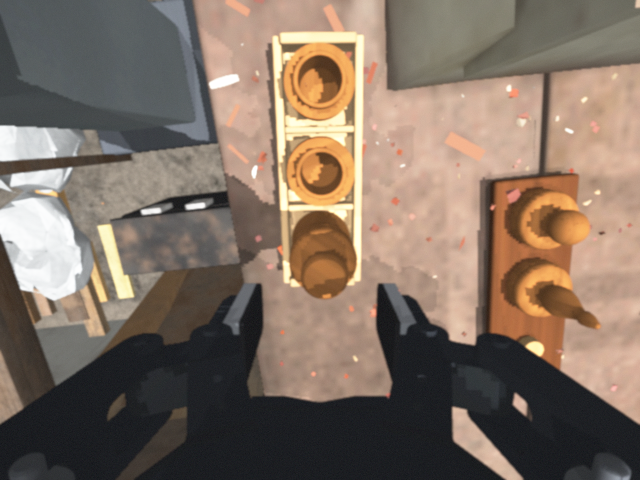

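Call:
step_arm:
  series:
    - {"x":0.3,"y":-0.2,"z":-0.5,"twist":0,"jaw":4.8}
    - {"x":0.3,"y":-0.2,"z":-1.5,"twist":0,"jaw":4.8}
    - {"x":0.3,"y":-0.2,"z":-2.8,"twist":0,"jaw":4.8}
    - {"x":0.3,"y":-0.2,"z":-3.8,"twist":0,"jaw":4.8}
    - {"x":0.3,"y":-0.2,"z":-4.4,"twist":0,"jaw":4.8}
    - {"x":0.3,"y":-0.2,"z":-4.6,"twist":0,"jaw":4.8}
    - {"x":0.3,"y":-0.2,"z":-4.6,"twist":0,"jaw":4.8}
    - {"x":0.3,"y":-0.2,"z":-4.6,"twist":0,"jaw":4.8}

```text
clock: 15.52
eef_pos: [0.4152, -0.2712, 0.0699]
tool_rot: [0.036, 0.698, -0.043, 0.714]
ft_force: [0.6, -0.3, -0.2]
grip_width: 0.0482
```

Call:
step_arm:
  series:
    - {"x":0,"y":0,"z":-0.1,"twist":0,"jaw":4.8}
    - {"x":0,"y":0,"z":-0.2,"twist":0,"jaw":4.8}
    - {"x":0,"y":0,"z":-0.2,"twist":0,"jaw":4.8}
    - {"x":0,"y":0,"z":-0.2,"twist":0,"jaw":1.8}
    - {"x":0,"y":0,"z":-0.2,"twist":0,"jaw":1.8}
    - {"x":0,"y":0,"z":-0.2,"twist":0,"jaw":1.8}
    - {"x":0,"y":0,"z":-0.2,"twist":0,"jaw":1.8}
    - {"x":0,"y":0,"z":-0.2,"twist":0,"jaw":1.8}
    - {"x":0,"y":0,"z":-0.2,"twist":0,"jaw":1.8}
    - {"x":0,"y":0,"z":-0.2,"twist":0,"jaw":1.8}

```text
clock: 16.35
eef_pos: [0.4154, -0.2714, 0.0684]
tool_rot: [0.036, 0.698, -0.043, 0.714]
ft_force: [-1.7, 0.3, 5.8]
grip_width: 0.0216
```

Call:
step_arm:
  series:
    - {"x":0,"y":0,"z":0.4,"twist":0,"jaw":1.8}
    - {"x":0,"y":0,"z":0.9,"twist":0,"jaw":1.8}
    - {"x":0,"y":0,"z":1.6,"twist":0,"jaw":1.8}
    - {"x":0,"y":0,"z":3,"twist":0,"jaw":1.8}
    - {"x":0,"y":0,"z":5,"twist":0,"jaw":1.8}
    - {"x":0,"y":0,"z":7,"twist":0,"jaw":1.8}
    - {"x":0,"y":0,"z":8,"twist":0,"jaw":1.8}
    - {"x":0,"y":0,"z":8,"twist":0,"jaw":1.8}
    - {"x":0,"y":0,"z":8,"twist":0,"jaw":1.8}

```text
clock: 17.1
eef_pos: [0.4157, -0.2715, 0.1487]
tool_rot: [0.036, 0.697, -0.044, 0.715]
ft_force: [-0.3, 0.8, -1.0]
grip_width: 0.0213
```

```bash
python3 - <<'E'
from h import *
o=bot.get_obs();e=o["eef_pos"];print(o["joint_pos"])
a=np.arctan2(e[1],e[0]);n=np.array([np.sin(a),-np.cos(a)]) # rightward normal
for nm in("scene","top"):
  p,d=bot.camera(nm);A=cloud(nm,d)
  if nm=="scene": cv2.imwrite("pics/s12.png",p[:,:,::-1])
  else: cv2.imwrite("pics/t12.png",p[:,:,::-1])
  s=(A[...,:2]-e[:2])@n; r=(A[...,:2]-e[:2])@np.array([np.cos(a),np.sin(a)])
  for lo in np.arange(.2,.6,.05):
    m=(d>0)&(abs(s)<.15)&(r>-.25)&(r<.15)&(A[...,2]>lo)&(A[...,2]<lo+.05)
    if m.sum()>5: print(nm,round(lo,2),m.sum(),"right",np.percentile(s[m],[.5,99.5]),"fwd",np.percentile(r[m],[.5,99.5]))
f=np.load("top.npz");C=cloud("top",f["d"])
for lo in(.05,.1,.15,.2,.24,.27,.3,.35,.4,.45):
  m=(C[...,1]<-.36)&(C[...,1]>-.55)&(C[...,0]>.3)&(C[...,0]<.75)&(C[...,2]>lo)&(C[...,2]<lo+.03)
  if m.sum(): print(lo,m.sum(),"ymax",np.percentile(C[m][:,1],[50,99,100]))
f=np.load("scene.npz");C=cloud("scene",f["d"])
for lo in(.05,.1,.15,.2,.24,.27,.3,.35,.4,.45):
  m=(C[...,1]<-.36)&(C[...,1]>-.55)&(C[...,0]>.3)&(C[...,0]<.75)&(C[...,2]>lo)&(C[...,2]<lo+.03)
  if m.sum(): print("s",lo,m.sum(),"ymax",np.percentile(C[m][:,1],[50,99,100]))
E
```

```text
[-0.58037379  0.26647425 -0.18381999  1.09402412  0.0028696   1.10280327]
scene 0.2 2929 right [-0.03868777  0.03596247] fwd [-0.06369785  0.05228159]
scene 0.25 2391 right [-0.03796139  0.14926355] fwd [-0.04651301  0.10297823]
scene 0.3 3053 right [-0.03800312  0.02795857] fwd [-0.04253468  0.01785471]
scene 0.35 3569 right [-0.03688449  0.03687363] fwd [-0.04305311  0.01118036]
scene 0.4 1290 right [-0.03802708  0.02607145] fwd [-0.05022554  0.00494937]
top 0.2 180 right [-0.04030883 -0.01061119] fwd [0.03960212 0.0592805 ]
top 0.25 843 right [-0.02692799  0.1498927 ] fwd [0.04012312 0.14979451]
top 0.4 10 right [-0.02599592  0.02338174] fwd [0.03541169 0.03597716]
top 0.45 143 right [-0.02843629  0.03316772] fwd [0.03198392 0.03530089]
top 0.5 50 right [-0.027507    0.02652614] fwd [-0.0351352   0.03356603]
top 0.55 10563 right [-0.04596209  0.04250246] fwd [-0.02786495  0.0345326 ]
0.05 2 ymax [-0.37487576 -0.37397886 -0.37396056]
0.1 6 ymax [-0.51871259 -0.51791401 -0.51787784]
0.15 23 ymax [-0.51903741 -0.51832346 -0.51830338]
0.2 58 ymax [-0.51872799 -0.51790932 -0.51777621]
0.24 779 ymax [-0.44673669 -0.4459247  -0.44577158]
0.27 11705 ymax [-0.47666703 -0.44661566 -0.44578445]
0.3 2128 ymax [-0.48862349 -0.48510365 -0.48453626]
0.35 2940 ymax [-0.48861606 -0.47375771 -0.47328876]
0.4 2897 ymax [-0.482177   -0.47367453 -0.4733396 ]
0.45 21920 ymax [-0.51502017 -0.48929705 -0.4876513 ]
s 0.05 230 ymax [-0.52043953 -0.51623344 -0.37405182]
s 0.1 249 ymax [-0.52016976 -0.51730829 -0.51646628]
s 0.15 280 ymax [-0.52040133 -0.51696399 -0.516525  ]
s 0.2 312 ymax [-0.52053946 -0.51671997 -0.51571588]
s 0.24 2693 ymax [-0.44807773 -0.44495603 -0.44343521]
s 0.27 8121 ymax [-0.48814294 -0.44623576 -0.44345503]
s 0.3 1925 ymax [-0.49013362 -0.48489274 -0.48304993]
```

View pics/s12.png

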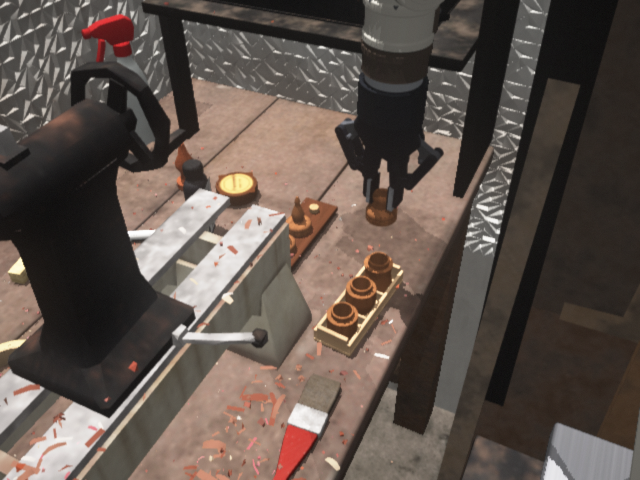

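View pics/t12.png

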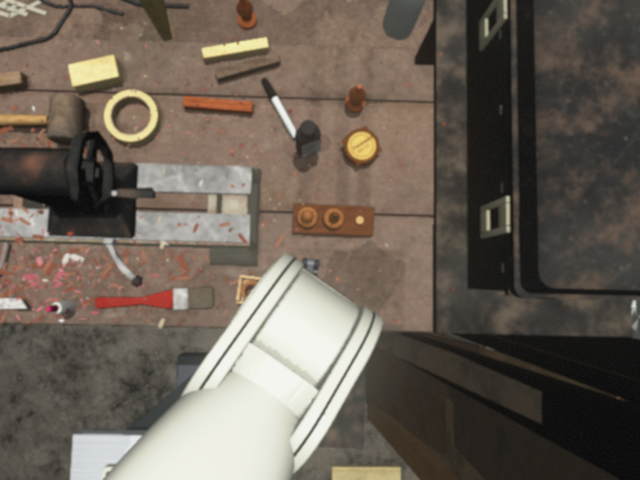

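Call:
step_arm:
  series:
    - {"x":1.5,"y":-1,"z":0,"twist":0,"jaw":1.8}
    - {"x":4,"y":-2.7,"z":0,"twist":0,"jaw":1.8}
    - {"x":7,"y":-4.7,"z":0,"twist":0,"jaw":1.8}
    - {"x":10,"y":-6.7,"z":0,"twist":0,"jaw":1.8}
    - {"x":12.5,"y":-8.4,"z":0,"twist":0,"jaw":1.8}
    - {"x":14.2,"y":-9.5,"z":0,"twist":0,"jaw":1.8}
    - {"x":14.7,"y":-9.8,"z":-1,"twist":0,"jaw":1.8}
    - {"x":14.7,"y":-9.8,"z":-2,"twist":0,"jaw":1.8}
    - {"x":14.7,"y":-9.8,"z":-2,"twist":0,"jaw":1.8}
    - {"x":14.7,"y":-9.8,"z":-2,"twist":0,"jaw":1.8}

```text
clock: 18.03
eef_pos: [0.5592, -0.3673, 0.1247]
tool_rot: [0.038, 0.7, -0.042, 0.712]
ft_force: [0.6, -1.0, -1.2]
grip_width: 0.0216
```

```bash
python3 - <<'E'
from h import *
o=bot.get_obs();print(o["eef_pos"],o["grip_width"],o["ft_force"])
p,d=bot.camera("wrist");cv2.imwrite("pics/w13.png",p[:,:,::-1])
p,d=bot.camera("scene");cv2.imwrite("pics/s13.png",cv2.resize(p[60:300,240:480,::-1],None,fx=2.5,fy=2.5,interpolation=cv2.INTER_CUBIC))
E
```

```text
[ 0.55922083 -0.36726011  0.12468286] 0.02155744951254448 [ 0.6091912  -1.040261   -1.24483098]
```

View pics/w13.png

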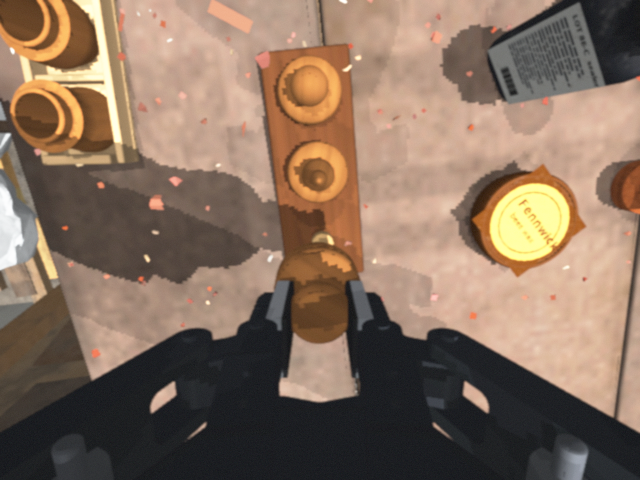

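View pics/s13.png

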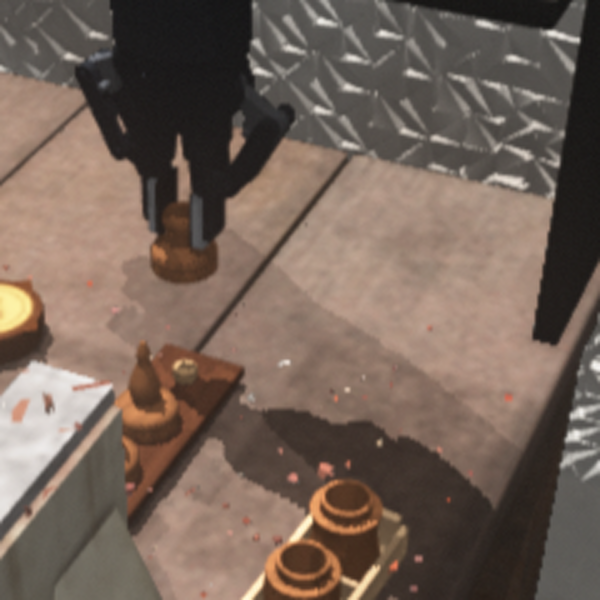

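Call:
step_arm:
  series:
    - {"x":0.2,"y":-0.1,"z":-1.5,"twist":0,"jaw":1.8}
    - {"x":0.2,"y":-0.1,"z":-3.5,"twist":0,"jaw":1.8}
    - {"x":0.2,"y":-0.1,"z":-5.5,"twist":0,"jaw":1.8}
    - {"x":0.2,"y":-0.1,"z":-7,"twist":0,"jaw":1.8}
    - {"x":0.2,"y":-0.1,"z":-7.8,"twist":0,"jaw":1.8}
    - {"x":0.2,"y":-0.1,"z":-8.2,"twist":0,"jaw":1.8}
    - {"x":0.2,"y":-0.1,"z":-8.2,"twist":0,"jaw":1.8}
    - {"x":0.2,"y":-0.1,"z":-8.2,"twist":0,"jaw":1.8}

```text
clock: 18.8
eef_pos: [0.563, -0.3694, 0.0464]
tool_rot: [0.036, 0.698, -0.043, 0.714]
ft_force: [0.2, -1.0, -0.1]
grip_width: 0.0215
```

Call:
step_arm:
  series:
    - {"x":0,"y":0,"z":-0.3,"twist":0,"jaw":1.8}
    - {"x":0,"y":0,"z":-0.6,"twist":0,"jaw":1.8}
    - {"x":0,"y":0,"z":-0.9,"twist":0,"jaw":1.8}
    - {"x":0,"y":0,"z":-1,"twist":0,"jaw":1.8}
    - {"x":0,"y":0,"z":-1,"twist":0,"jaw":1.8}
    - {"x":0,"y":0,"z":-1,"twist":0,"jaw":1.8}

```text
clock: 19.3
eef_pos: [0.563, -0.3695, 0.0366]
tool_rot: [0.036, 0.698, -0.043, 0.714]
ft_force: [-1.2, 0.0, 0.6]
grip_width: 0.0217
```

Call:
step_arm:
  series:
    - {"x":0,"y":0,"z":-0.1,"twist":0,"jaw":1.8}
    - {"x":0,"y":0,"z":-0.1,"twist":0,"jaw":1.8}
    - {"x":0,"y":0,"z":-0.1,"twist":0,"jaw":1.8}

```text
clock: 19.55
eef_pos: [0.563, -0.3695, 0.0365]
tool_rot: [0.036, 0.698, -0.043, 0.714]
ft_force: [-1.5, 0.9, 4.8]
grip_width: 0.0217
```

Call:
step_arm:
  series:
    - {"x":0,"y":0,"z":0,"twist":0,"jaw":4}
    - {"x":0,"y":0,"z":0,"twist":0,"jaw":4.5}
    - {"x":0,"y":0,"z":0,"twist":0,"jaw":4.5}
    - {"x":0,"y":0,"z":0,"twist":0,"jaw":4.5}
    - {"x":0,"y":0,"z":1,"twist":0,"jaw":4.5}
    - {"x":0,"y":0,"z":4,"twist":0,"jaw":4.5}
    - {"x":0,"y":0,"z":8,"twist":0,"jaw":4.5}
    - {"x":0,"y":0,"z":11,"twist":0,"jaw":4.5}
    - {"x":0,"y":0,"z":11,"twist":0,"jaw":4.5}
    - {"x":0,"y":0,"z":11,"twist":0,"jaw":4.5}

```text
clock: 20.38
eef_pos: [0.5649, -0.3707, 0.1506]
tool_rot: [0.035, 0.696, -0.044, 0.716]
ft_force: [0.2, -0.8, 0.3]
grip_width: 0.045
```

Call:
step_arm:
  series:
    - {"x":-3,"y":2,"z":0,"twist":0,"jaw":4.5}
    - {"x":-6,"y":4,"z":0,"twist":0,"jaw":4.5}
    - {"x":-9,"y":6,"z":0,"twist":0,"jaw":4.5}
    - {"x":-11,"y":7,"z":1,"twist":0,"jaw":4.5}
    - {"x":-11,"y":7,"z":1,"twist":0,"jaw":4.5}
    - {"x":-11,"y":7,"z":1,"twist":0,"jaw":4.5}

```text
clock: 20.88
eef_pos: [0.4539, -0.3002, 0.1604]
tool_rot: [0.035, 0.696, -0.044, 0.716]
ft_force: [0.5, -0.8, -0.4]
grip_width: 0.0449
```

```bash
python3 - <<'E'
from h import *
o=bot.get_obs();print(o["eef_pos"],o["ft_force"],o["clock"])
p,d=bot.camera("wrist");cv2.imwrite("pics/w14.png",p[:,:,::-1]);W=wcloud(o,d)
for n,c,zc in(("a",(.565,-.270),.033),("b",(.5645,-.320),.033),("c",(.563,-.370),.033)):
  r=np.hypot(W[...,0]-c[0],W[...,1]-c[1])
  m=(r>.013)&(r<.019)&(W[...,2]>.025)&(W[...,2]<.045)
  q=W[m]; A=np.c_[q[:,0]-c[0],q[:,1]-c[1],np.ones(len(q))]
  k=np.linalg.lstsq(A,q[:,2],rcond=None)[0] if len(q)>5 else None
  m2=(r<.03)&(W[...,2]>.025); print(n,m.sum(),"cap top plane",k,"median",np.median(q[:,2]),"top",W[m2][:,2].max())
p,d=bot.camera("scene");cv2.imwrite("pics/s14.png",cv2.resize(p[170:370,260:420,::-1],None,fx=3,fy=3,interpolation=cv2.INTER_CUBIC))
E
```

```text
[ 0.45388618 -0.30018611  0.16044883] [ 0.54621352 -0.84814298 -0.37187847] 20.8833
a 873 cap top plane [ 0.03767367 -0.05498595  0.03202704] median 0.03196738918562758 top 0.059327511633884306
b 814 cap top plane [ 0.03227608 -0.07759281  0.03194468] median 0.03178436714864727 top 0.07971261967234816
c 585 cap top plane [-0.00321661  0.00987759  0.03222795] median 0.03233044217531983 top 0.05766796445649208
```

View pics/w14.png

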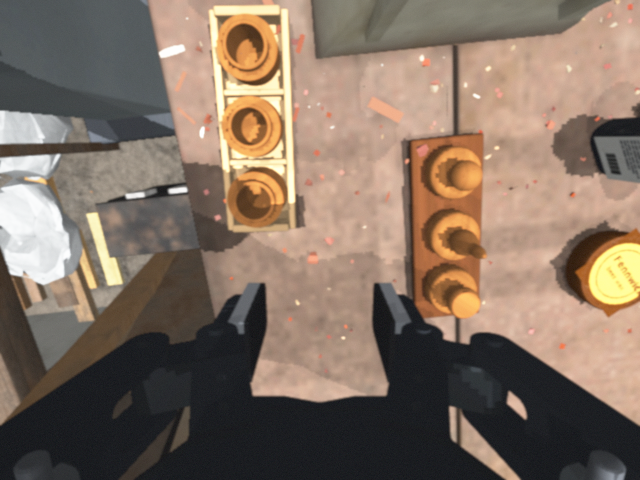

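View pics/s14.png

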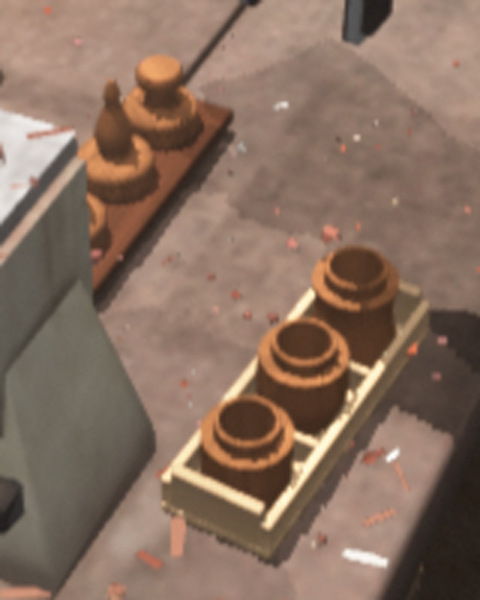

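```bash
python3 -c "
from workcell import bot
print(bot.job_done())"
```

```text
the job is handed in; nothing more can be done
None
```

All three lids are now over the pegs of the board, in the same left-to-right order as the boxes stand in the tray: ball (`lid_a`), spire (`lid_b`), button (`lid_c`). The job was handed in at about 21 s.

**Lids:** In the last wrist image, the three cap tops lie 32 mm above the bench (33 mm expected for a rim flat on the board). Plane fits show at most about 5° of apparent tilt for a and b and under 1° for c. I put the a and b values down to depth noise, because their heights match flat seating.

**Boxes:** The last scene and wrist views show all three open boxes upright in their tray cells. The gripper was clear of everything.

**Readings that disagreed or drifted:**
- **Grip widths:** They came out 3–4 mm under the stated knob sizes on all three lids, but every grasp held.
- **Tool tilt:** The tool drifted to about 1.6° off vertical over the moves, which did no visible harm.
- **Forces:** The highest reading at the end of a move was about 9–10 N, when setting `lid_b` down, far below the limits. Forces during the moves were not logged.

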